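Pack the breaker row with spacers and hold the end clamp tight

TASK

Take blank grey spacers from the open kit drawer and set them upright on the rail in the gap between the row of breakers and the black end clamp, enough of them that the clamp bears on them when slid up; keep unused spacers and the spare breaker in the drawer and push the drawer fully home past its catch. Then slide the clamp up until you feel it squeeze the spacers against the breakers, and finish while holding it there with steady, firm hand pressure, not letting go, so that its bolt can be tightened. Do not crush the plastic, and leave everything else on the bench where it is.

Things in the scene. Friction and masses are not known exactly. Their poses are not given: they have to be found in the camera images.
- enclosure: white steel pan of a distribution board on its back on the bench, fixed, 240 (x) by 340 (y) mm, walls 55 mm high; origin at the centre of its underside. A 35 mm wide rail runs along its y axis at x = 0, top 23 mm above the origin. A seated spacer has its origin 17 mm above this one at x = 0 (2 mm play), its y axis along the rail, and slides along it.
- breakers: row of white breakers fixed on the rail's -y half (shoulders 44, nose 70 mm above the rail). Origin on the face looking along +y into the gap, at the rail's centre line and top; axes as the enclosure's. With the clamp fully back the gap is 39 to 61 mm: mostly two spacers, at times one will do or three fit; with too few the clamp stops at its slot end without bearing.
- end_clamp: black end clamp astride the rail, slides along y only (1.2 N friction), stays where left. Origin: centre of its inner face (looks to -y) at the rail's top; its slot lets this be 100 mm (open, start 96 to 100) down to 72 mm along +y from the enclosure's origin. 14 mm thick (y), 62 mm wide up to 44 mm, above that a nose 51 mm wide (x) up to 70 mm. Push its back or grip the nose across x.
- clamp_back (a point): point on the clamp's back face (looks to +y, yellow mark), on its centre line, 60 mm above the rail's top: push here towards -y. Free from above; behind it only a low bolt and the pan's 55 mm high wall, about 55 mm away.
- kit_drawer (a joint): opening of the kit drawer in m: 0 fully home, about 0.155 to 0.175 at the start, 0.18 fully out. It slides along the x axis of the drawer unit (opens to -x, pushed home to +x) with about 1 N of friction; from 11 to 5 mm before home a sprung roller catch resists with up to about 7 N, then it draws the drawer in and keeps it home.
- drawer_unit: blue steel bench drawer unit, fixed, 240 mm (x) by 372 mm (y), 122 mm high, two drawers side by side; the +y one is the open kit drawer, the -y one stays shut. Origin at the centre of its underside, front to -x.
- drawer_front (a point): middle of the upper edge of the kit drawer's grey front panel, on its outer (-x) face, 111 mm above the bench; moves with the drawer. The panel is 172 mm wide, 102 mm high, 12 mm thick; a bar pull stands 26 mm out of it, 61 mm below this point, so above the pull the panel is free to push on.
- drawer_floor (a point): centre of the kit drawer's inner floor, 14 mm above the bench; inside 194 mm (x) by 152 mm (y), side and back walls 42 mm high above the floor, the front panel 97 mm. Moves with the drawer; axes as the drawer unit's. The spacers stand here in a row along y.
- spacer_a: grey blank spacer, loose, 30 to 65 g, upright in the kit drawer at the start: feet 6 mm deep either side of a 39 mm channel (fits over the rail), body 85 (x) by 18 (y) mm with shoulders 50 mm above the origin, then a nose 45 (x) by 18 (y) mm from 50 to 76 mm: hold it there. Origin: centre of the underside of its feet; x along the 85 mm, y through the 18 mm, z up.
- spacer_b: grey blank spacer, loose, 30 to 65 g, upright in the kit drawer at the start: feet 6 mm deep either side of a 39 mm channel (fits over the rail), body 85 (x) by 18 (y) mm with shoulders 50 mm above the origin, then a nose 45 (x) by 18 (y) mm from 50 to 76 mm: hold it there. Origin: centre of the underside of its feet; x along the 85 mm, y through the 18 mm, z up.
- spacer_c: grey blank spacer, loose, 30 to 65 g, upright in the kit drawer at the start: feet 6 mm deep either side of a 39 mm channel (fits over the rail), body 85 (x) by 18 (y) mm with shoulders 50 mm above the origin, then a nose 45 (x) by 18 (y) mm from 50 to 76 mm: hold it there. Origin: centre of the underside of its feet; x along the 85 mm, y through the 18 mm, z up.
- spare_breaker: white spare breaker with a blue lever, same shape and axes as a spacer plus a lever 8 mm high on its nose, loose, standing in the drawer among the spacers; it stays in the drawer.
- gland_nut: bystander: brass ring 32 mm across, 8 mm high, lying in the pan in front of the rail; origin under its centre.
- screwdriver: bystander: red-handled screwdriver 200 mm long, lying on the bench in front of the drawer; origin under its middle.
- tape_roll: bystander: cream tape roll 90 mm across, 24 mm high, right of the drawer; origin under its centre.
- side_cutters: bystander: orange-handled cutters 125 mm long, 12 mm high, on the bench in front of the pan; origin under the pivot.
- multimeter: bystander: yellow multimeter 150 x 75 x 36 mm, left of the pan; origin under its centre.
- screw_jar: bystander: glass jar 60 mm across, 75 mm high, left of the pan; origin under its centre.
- spirit_level: bystander: yellow spirit level 230 x 30 x 46 mm, on the bench beyond the pan; origin under its centre.
Not all that is in view belongs to the job. Leave any green or yellow look-alike of the spacer_b alone.

How it is judged:
By the outcome, as a careful person would: the job done as asked, in the order asked, and still so for the second after the job is handed in, while the arm keeps its last pose, push and grip.
It also fails if it takes over 72 s, if anything falls off the work surface, if the arm or the gripper's body presses on something with over 40 N, if the wrist force passes 120 N, or if a joint passes its speed limit or range.

ROBOT

A 6-joint arm with a two-finger parallel gripper is mounted at the origin on the work surface. World frame = base frame: x ahead of the robot, y to its left, z up, the work surface at z = 0. Lengths are in mm, angles in rad, forces in N, time in s.
With the tool pointing down it reaches from about 400 to 825 mm from the base axis. Payload 7 kg.
Tool frame: the origin (TCP) lies midway between the tips of the shut fingers; the grasp point (between the pads) lies 19 mm behind it; z points along the fingers, y is the line along which they close (so a half turn about z gives the same grasp; the last joint's range is limited). The gripper opens to 88 mm and grips with 3 to 60 N. Pads are 19 mm wide; open, the fingers measure 130 mm over their backs; the gripper's body (78 mm by 193 mm) begins 47 mm behind the grasp point.
Start: joints at [-1.051, 0.359, 0.012, 0, -1.224, -0.288], TCP at [155.042, -656.93, 206.061] pointing down, gripper open.
Joint ranges: [-3.07, 3.07], [-1.43, 2.12], [-1.02, 1.25], [-3.03, 1.67], [-3.05, -0], [-3.03, 3.03]. Speed limits (rad/s): [2.39, 2.39, 3.01, 3.14, 3.14, 3.14].

INTERFACE

Orientations are given as a unit quaternion [w, x, y, z].
In Python, from bench import ctrl gives the robot as it stands. The module is installed in compiled form; this text tells all that it offers.
- The arm moves only by the tool send_rows, never from a script. Its argument "increments" is a list of rows, each a list of 2 entries, a list of its own where there are three numbers: the shift along the tool's x, y, z in units of 30 mm (1.0 is 30 mm), then the turn, a rotation vector about the tool's x, y, z in units of 6 degrees (1.0 is 6 degrees). In form: [[[tx, ty, tz], [ax, ay, az]], ...]. A call has exactly 5 rows; each row shifts and turns the commanded pose from where the row before left it, along the tool's axes as they then stand; what a row does not reach is not made up. A row lasts 1/12 s, in which the tool goes at most 41.7 mm and 7.16 degrees, less where a joint would pass 70% of its speed; a pose out of reach is approached as far as the arm can. A call is refused whole if a number of a shift passes 1 or a number of a turn 1, either way. A call with a gripper value outside its range is refused whole. "gripper" is the opening, from -1 (shut) to 1 (fully open), set as the call begins (left out, the last holds). The fingers move at their own pace and stop on an object; "newtons" is the grip in N (left out, the last holds). Time passes only in rows, so rows that do not move let the fingers close, or fill a call up. It gives the time, the measured TCP pose, the force, the opening and the grip force at its end, in the units of the state.
- ctrl.read_state(): the state, without advancing time (a new reading comes with each control period).
- ctrl.camera(name): name is "side" or "top"; returns (picture, depth): 480x640x3 uint8, blue, green, red; 480x640 float32, mm along the optical axis (not along the pixel's ray), 0 where there is no reading.
- ctrl.get_calibration(name): a dict with "camera_matrix" (3x3 intrinsics, pixels), "dist_coeffs" ([k1, k2, p1, p2, k3] as OpenCV has them; the pictures are not rectified), "R" (3x3) and "t" (3): a world point X has camera coordinates R X + t. Camera axes: x right, y down, z forward; pixel columns grow to the right and rows downward; lengths in mm; the calibration is good to about 2 mm. A picture is of the moment at which its call begins. get_calibration takes no time and is no camera call.
- ctrl.finish_job(): hands the job in; it is judged then, once.
Trained networks look in the newest picture that a camera, given by its name, has taken for a name from the list of things; names that differ only in an ending like _2 or _b are one class to them, and where a whole thing is asked for, a point or a joint stands for the part that bears it (a point fixed in the world has none). Each returns a list of dicts, best first, with "conf" (0 to 1); they miss things now and then, are a little off and sometimes report something else, mostly with a low value. They report only what shows in the picture. A call takes as long as a camera call. They do not tell look-alikes from the thing itself.
- ctrl.silhouettes(camera, label): "mask" (480x640 bool, what is visible of it) and "point" ([column, row] in pixels, amid what is visible of it).
The state is a dict: "time_s": time; "q": joint angles; "joint_vel": joint speeds; "tau": joint torques, N m; "tool_pos": TCP position; "eef_rot": TCP orientation; "force": force on the tool from outside, world axes, zero at the start; "torque": the same for the moment, N m; "opening": finger opening in mm; "grip_force": force on a finger pad.
Only numpy, scipy, OpenCV 4.12 (cv2) and the standard library are available. Lean on these libraries where they do the work, as an engineer would, in place of code of your own. Each camera call takes 0.05 s, during which the arm holds its last target. There are 200 camera calls.

## Working session

There is one attempt and no reset: what is moved stays moved. The work goes in short steps, Python scripts to look and compute and a tool call to move; the robot and the scene stay as the last step left them, time stands still between calls to the robot, and variables do not carry over. Pictures are saved under pics/ and viewed, at most 10 in all, crops included, and the job is handed in when it is done.

Besides the shell and the picture viewer there is one more tool, called after ">>>" by a JSON object that holds its "api" and its "payload", one argument or row to a line. send_rows: Moves the arm, as the interface text tells. Its arguments: {"type":"object","properties":{"increments":{"type":"array"},"gripper":{"type":"number"},"newtons":{"type":"number"}},"required":["increments"]}

```bash
mkdir -p pics; cat > h.py <<'E'
import numpy as np, cv2
from bench import ctrl
def snap(c,fn=None):
    im,d=ctrl.camera(c)
    if fn: cv2.imwrite('pics/'+fn,im)
    return im,d
def cloud(c,d):
    k=ctrl.get_calibration(c);K=np.array(k['camera_matrix'],float);D=np.array(k['dist_coeffs'],float)
    v,u=np.mgrid[0:480,0:640]
    p=cv2.undistortPoints(np.stack([u,v],-1).reshape(-1,1,2).astype(float),K,D).reshape(480,640,2)
    P=np.dstack([p*d[...,None],d]).astype(float)
    W=(P-np.array(k['t']).ravel())@np.array(k['R'])
    W[d<=0]=np.nan
    return W
def pose():
    s=ctrl.read_state();print(round(s['time_s'],2),np.round(s['tool_pos'],1),np.round(s['eef_rot'],4),'F',np.round(s['force'],1),'op',s['opening'],s['grip_force'])
    return s
E
python3 - <<'E'
from h import *
pose()
for c in('side','top'):
    im,d=snap(c,c+'0.png');k=ctrl.get_calibration(c);R=np.array(k['R']);print(c,-R.T@np.array(k['t']).ravel(),R.round(2).tolist())
    W=cloud(c,d);np.save(c+'0.npy',W)
    for n in['spacer_a','spare_breaker','end_clamp','breakers','drawer_front','enclosure','drawer_unit']:
        for r in ctrl.silhouettes(c,n)[:6]:
            m=r['mask'];q=W[m];q=q[~np.isnan(q[:,0])]
            print(n,round(r['conf'],2),np.round(r['point']),m.sum(),np.nanpercentile(q,[3,50,97],axis=0).round().tolist() if len(q) else'')
E
```

```text
0.0 [ 154.9 -656.4  205.1] [-2.000e-04 -1.156e-01  9.933e-01  8.000e-04] F [0.2 0.8 0.3] op 88.02548939927202 0.0
side [ 357.48493681 1167.97912017  901.21145876] [[-0.99, -0.17, -0.02], [-0.08, 0.57, -0.82], [0.15, -0.81, -0.57]]
spacer_a 0.76 [341. 197.] 183 [[524.0, -198.0, 36.0], [547.0, -185.0, 72.0], [581.0, -178.0, 93.0]]
spacer_a 0.75 [332. 204.] 341 [[538.0, -163.0, 51.0], [577.0, -149.0, 67.0], [615.0, -142.0, 92.0]]
spacer_a 0.67 [346. 285.] 99 [[482.0, 108.0, 2.0], [495.0, 121.0, 9.0], [508.0, 136.0, 14.0]]
spacer_a 0.64 [414. 228.] 639 [[305.0, -130.0, 2.0], [339.0, -100.0, 39.0], [375.0, -77.0, 76.0]]
spacer_a 0.61 [342. 182.] 156 [[533.0, -382.0, 1.0], [563.0, -259.0, 80.0], [611.0, -249.0, 92.0]]
spacer_a 0.59 [331. 232.] 370 [[545.0, -76.0, 7.0], [566.0, -30.0, 51.0], [591.0, -3.0, 78.0]]
spare_breaker 0.7 [339. 186.] 157 [[534.0, -239.0, 55.0], [575.0, -224.0, 80.0], [613.0, -216.0, 94.0]]
end_clamp 0.7 [299. 324.] 823 [[540.0, 308.0, 21.0], [569.0, 319.0, 60.0], [598.0, 324.0, 95.0]]
breakers 0.78 [309. 281.] 2146 [[535.0, 110.0, 30.0], [572.0, 208.0, 70.0], [619.0
[... 1235 characters left out ...]
 0.79 [434. 240.] 497 [[535.0, -236.0, 22.0], [573.0, -222.0, 65.0], [613.0, -219.0, 98.0]]
end_clamp 0.82 [196. 238.] 342 [[543.0, 304.0, 29.0], [570.0, 307.0, 82.0], [597.0, 319.0, 97.0]]
breakers 0.77 [256. 235.] 2690 [[539.0, 96.0, 31.0], [578.0, 169.0, 80.0], [622.0, 241.0, 102.0]]
drawer_front 0.84 [422. 257.] 3983 [[462.0, -289.0, 12.0], [534.0, -209.0, 17.0], [666.0, -126.0, 113.0]]
enclosure 0.67 [221. 240.] 12914 [[460.0, 46.0, 1.0], [574.0, 235.0, 6.0], [699.0, 377.0, 59.0]]
drawer_unit 0.63 [461. 170.] 23338 [[491.0, -483.0, 14.0], [727.0, -282.0, 122.0], [875.0, -127.0, 126.0]]
drawer_unit 0.51 [396. 238.] 423 [[536.0, -164.0, 19.0], [576.0, -151.0, 68.0], [617.0, -144.0, 94.0]]
```

```bash
python3 - <<'E'
import cv2
im=cv2.imread('pics/top0.png');cv2.imwrite('pics/topc.png',cv2.resize(im[150:380,160:500],None,fx=2.35,fy=2.35,interpolation=cv2.INTER_CUBIC))
E
```

```text
(no output)
```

View pics/topc.png

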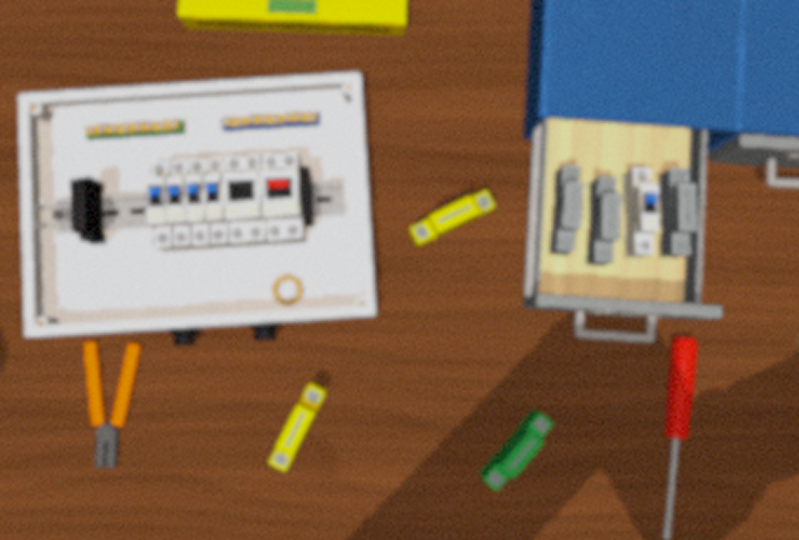

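View pics/side0.png

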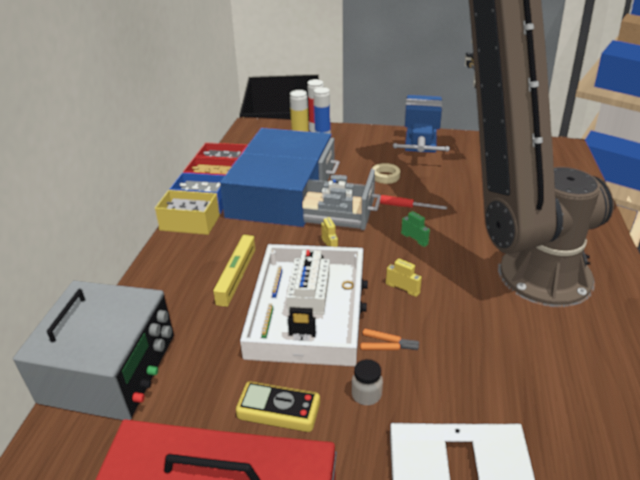

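Candidates (full-image top pixels): grey spacers at (398,238), (415,243) and (448,240) in the drawer. Not wanted: the white spare breaker with the blue lever (434,240), the green look-alike (381,339), and the yellow ones (349,241) and (284,331). I'll take the two grey ones at 398 and 415. The side picture shows the clamp at (301,322) and the breakers at (308,270).

```bash
python3 - <<'E'
from h import *
W=np.load('top0.npy');S=np.load('side0.npy')
def rect(P,n):
    r=cv2.minAreaRect(P[:,:2].astype(np.float32));print(n,len(P),np.round(r[0],1),np.round(r[1],1),round(r[2],2),'med',np.median(P,0).round(1))
def box(W,lo,hi):
    m=np.all((W>lo)&(W<hi),axis=-1);return W[m]
for n,y in(('a',-151),('b',-186),('c',-258)):
  for c,w in(('top',W),('side',S)):
    rect(box(w,[520,y-16,84],[630,y+16,97]),n+' nose '+c)
    P=box(w,[500,y-16,57],[640,y+16,70])
    if len(P): rect(P,n+' shoulder '+c)
for c,w in(('top',W),('side',S)):
    rect(box(w,[400,20,50],[720,420,60]),'pan '+c)
    rect(box(w,[520,285,84],[620,335,100]),'clamp nose '+c)
    rect(box(w,[500,60,84],[640,280,104]),'breaker nose '+c)
    rect(box(w,[500,60,58],[640,280,74]),'breaker shoulder '+c)
    rect(box(w,[450,-310,100],[520,-100,116]),'front '+c)
    rect(box(w,[600,-500,117],[920,-60,128]),'unit '+c)
    P=box(w,[550,245,15],[600,310,30]);print('rail',P.shape, np.percentile(P,[2,50,98],axis=0).round(1).tolist() if len(P) else '')
E
```

```text
a nose top 167 [ 577.7 -155.1] [18.3 43.9] 85.07 med [ 578.8 -154.9   90.6]
a shoulder top 159 [ 584.7 -150.6] [31.2 97.5] 89.18 med [ 563.9 -152.3   64.7]
a nose side 85 [ 575.7 -153.6] [45.2 25.9] 0.85 med [ 574.9 -151.2   90.1]
a shoulder side 154 [ 576.7 -153.2] [23.7 85.2] 88.18 med [ 573.3 -149.7   63.6]
b nose top 176 [ 567.8 -191.3] [18.2 45.1] 87.76 med [ 567.  -190.6   91.2]
b shoulder top 166 [ 567.7 -190.8] [18.4 85.5] 87.37 med [ 545.5 -189.    64.8]
b nose side 80 [ 565.9 -189.7] [23.6 44.2] 89.16 med [ 565.3 -188.2   89.8]
b shoulder side 57 [ 569.2 -189.9] [90.5 27.7] 3.22 med [ 539.5 -185.6   63.9]
c nose top 168 [ 576.2 -264.9] [44.7 18.1] 1.05 med [ 575.7 -264.4   90.9]
c shoulder top 177 [ 576.5 -264.5] [83.3 18.7] 0.18 med [ 565.5 -261.2   64.8]
c nose side 66 [ 574.3 -256.8] [41.1 31.2] 7.9 med [ 570.8 -258.8   88.4]
c shoulder side 52 [ 574.9 -260.2] [83.9 23.2] 2.8 med [ 548.4 -260.1   62. ]
pan top 2202 [556.5 224.6] [388.1 312. ] 89.82 med [564.4 213.   55.9]
clamp nose top 168 [570.8 311.9] [49.4 15.3] 3.3 med [570.4 311.1  93.4]
breaker nose top 1301 [581.
[... 212 characters left out ...]
unit top 17468 [ 763.9 -312.6] [375.1 243. ] 86.5 med [ 760.6 -309.9  123. ]
rail (281, 3) [[557.3, 263.0, 15.6], [574.8, 285.4, 19.7], [591.9, 307.1, 27.6]]
pan side 1947 [545.3 206.8] [304.7 347.9] 4.81 med [568.1 280.5  55. ]
clamp nose side 189 [569.2 314.5] [51.7 19.5] 3.35 med [568.3 316.7  92.1]
breaker nose side 846 [579.6 178. ] [ 45.5 151.8] 4.57 med [578.2 188.9  94.2]
breaker shoulder side 796 [580.1 172.8] [ 85.6 159.3] 4.73 med [559.  199.7  67.5]
front side 158 [ 480.6 -201.4] [175.2  12.9] 86.82 med [ 480.2 -189.5  109.2]
unit side 4562 [ 763.  -310.2] [383.3 242.2] 86.85 med [ 760.2 -282.2  121.3]
rail (7, 3) [[551.2, 245.1, 17.9], [554.0, 245.9, 21.2], [556.3, 248.1, 29.5]]
```

>>> {"api": "send_rows", "payload": {
  "increments": [
    [[0, 0, 0], [0, 0, -1]],
    [[0, 0, 0], [0, 0, -1]],
    [[0, 0, 0], [0, 0, -1]],
    [[0, 0, 0], [0, 0, -1]],
    [[0, 0, 0], [0, 0, -1]]
  ]
}}

```text
time_s: 1.22
tool_pos: [155.1, -656.9, 206.1]
eef_rot: [0.0, -0.371, 0.929, -0.0]
force: [-0.6, 0.0, 0.3]
opening: 87.6
grip_force: 0.0
```

>>> {"api": "send_rows", "payload": {
  "increments": [
    [[0, 0, 0], [0, 0, -1]],
    [[0, 0, 0], [0, 0, -1]],
    [[0, 0, 0], [0, 0, -1]],
    [[0, 0, 0], [0, 0, -1]],
    [[0, 0, 0], [0, 0, -1]]
  ],
  "gripper": 0.45,
  "newtons": 15
}}

```text
time_s: 1.63
tool_pos: [155.0, -656.9, 206.1]
eef_rot: [-0.0, -0.599, 0.801, 0.0]
force: [0.1, -0.6, -0.1]
opening: 64.6
grip_force: 0.0
```

>>> {"api": "send_rows", "payload": {
  "increments": [
    [[0, 0, 0], [0, 0, -1]],
    [[0, 0, 0], [0, 0, -1]],
    [[0, 0, 0], [0, 0, -0.1]],
    [[-0.3, -0.2, 0], [0, 0, 0]],
    [[-0.6, -0.4, 0], [0, 0, 0]]
  ]
}}

```text
time_s: 2.05
tool_pos: [174.2, -631.7, 205.4]
eef_rot: [-0.0, -0.679, 0.734, 0.0]
force: [1.4, 0.4, -0.0]
opening: 63.9
grip_force: 0.0
```

>>> {"api": "send_rows", "payload": {
  "increments": [
    [[-0.9, -0.65, 0], [0, 0, 0]],
    [[-0.9, -0.65, 0], [0, 0, 0]],
    [[-0.9, -0.65, 0], [0, 0, 0]],
    [[-0.9, -0.65, 0], [0, 0, 0]],
    [[-0.9, -0.65, 0], [0, 0, 0]]
  ]
}}

```text
time_s: 2.47
tool_pos: [282.7, -501.9, 206.2]
eef_rot: [0.0, -0.68, 0.733, -0.0]
force: [0.4, -0.1, -0.1]
opening: 63.5
grip_force: 0.0
```

>>> {"api": "send_rows", "payload": {
  "increments": [
    [[-0.9, -0.65, 0], [0, 0, 0]],
    [[-0.9, -0.65, 0], [0, 0, 0]],
    [[-0.9, -0.65, 0], [0, 0, 0]],
    [[-0.9, -0.65, 0], [0, 0, 0]],
    [[-0.9, -0.65, 0], [0, 0, 0]]
  ]
}}

```text
time_s: 2.88
tool_pos: [389.6, -374.1, 206.4]
eef_rot: [0.0, -0.68, 0.733, -0.0]
force: [0.7, -0.4, -0.0]
opening: 63.3
grip_force: 0.0
```

>>> {"api": "send_rows", "payload": {
  "increments": [
    [[-0.9, -0.65, 0], [0, 0, 0]],
    [[-0.9, -0.65, 0], [0, 0, 0]],
    [[-0.9, -0.65, 0], [0, 0, 0]],
    [[-0.9, -0.65, 0], [0, 0, 0]],
    [[-0.9, -0.65, 0], [0, 0, 0]]
  ]
}}

```text
time_s: 3.3
tool_pos: [496.5, -246.4, 206.4]
eef_rot: [0.0, -0.68, 0.733, -0.0]
force: [0.6, -0.5, 0.7]
opening: 63.6
grip_force: 0.0
```

>>> {"api": "send_rows", "payload": {
  "increments": [
    [[-0.9, -0.65, 0.3], [0, 0, 0]],
    [[-0.9, -0.65, 0.4], [0, 0, 0]],
    [[-0.6, -0.4, 0.4], [0, 0, 0]],
    [[-0.3, -0.2, 0.4], [0, 0, 0]],
    [[0, 0, 0.3], [0, 0, 0]]
  ]
}}

```text
time_s: 3.72
tool_pos: [559.2, -169.6, 150.8]
eef_rot: [-0.0, -0.681, 0.732, 0.0]
force: [-0.1, 0.3, -0.2]
opening: 63.7
grip_force: 0.0
```

```bash
cat >> h.py <<'E'
from scipy.spatial.transform import Rotation as Ro
def go(x,y,z,yaw):
    """tool y should point along 180+yaw deg"""
    s=pose();q=s['eef_rot'];R=Ro.from_quat([q[1],q[2],q[3],q[0]])
    T=Ro.from_euler('z',yaw-90,degrees=True)*Ro.from_matrix(np.diag([1.,-1,-1]))
    v=R.inv().apply(np.array([x,y,z])-s['tool_pos'])/30
    print('shift units',v.round(2),'turn',((R.inv()*T).as_rotvec(degrees=True)/6).round(2),'q6',round(s['q'][5],2))
E
python3 - <<'E'
from h import *
go(577,-154.5,110,-4)
E
```

```text
3.72 [ 559.2 -169.6  150.8] [-1.000e-04 -6.812e-01  7.321e-01  3.000e-04] F [-0.1  0.3 -0.2] op 63.68682438792142 0.0
shift units [-0.54 -0.56  1.36] turn [ 0.01  0.   -0.02] q6 -0.11
```

>>> {"api": "send_rows", "payload": {
  "increments": [
    [[-0.27, -0.28, 0.3], [0, 0, 0]],
    [[-0.27, -0.28, 0.3], [0, 0, 0]],
    [[0, 0, 0.4], [0, 0, 0]],
    [[0, 0, 0.36], [0, 0, 0]],
    [[0, 0, 0], [0, 0, 0]]
  ]
}}

```text
time_s: 4.13
tool_pos: [574.9, -156.8, 108.7]
eef_rot: [-0.001, -0.681, 0.733, 0.001]
force: [0.3, -0.3, -1.0]
opening: 63.6
grip_force: 0.0
```

```bash
python3 - <<'E'
from h import *
pose()
im,d=snap('side')
im2,d2=snap('top')
cv2.imwrite('pics/p1.png',np.hstack([cv2.resize(im[140:240,280:400],(400,333),interpolation=cv2.INTER_CUBIC),cv2.resize(im2[190:290,360:480],(400,333),interpolation=cv2.INTER_CUBIC)]))
W=cloud('side',d)
# finger points
m=np.all((W>[500,-180,108])&(W<[650,-130,135]),axis=-1);P=W[m];print(len(P))
for lo,hi in((500,577),(577,650)):
    Q=P[(P[:,0]>lo)&(P[:,0]<hi)]
    if len(Q):print(np.percentile(Q,[5,50,95],axis=0).round(1).tolist())
E
```

```text
4.13 [ 574.9 -156.8  108.7] [-0.0012 -0.6807  0.7326  0.0014] F [ 0.3 -0.3 -1. ] op 63.57422265982801 0.0
25
[[527.5, -157.3, 129.7], [536.5, -143.5, 132.4], [543.3, -140.2, 134.1]]
[[607.3, -161.8, 128.1], [612.6, -148.2, 132.2], [621.1, -143.6, 133.8]]
```

View pics/p1.png

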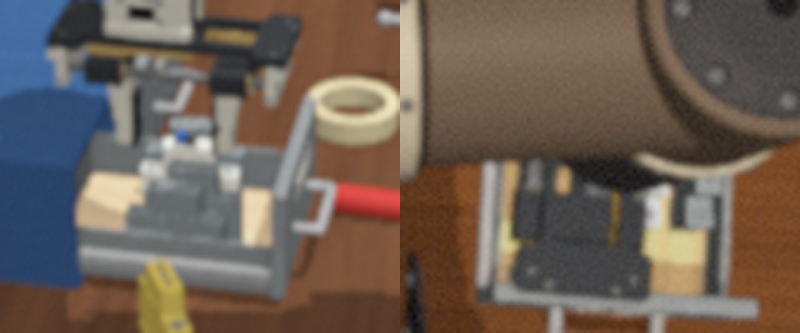

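>>> {"api": "send_rows", "payload": {
  "increments": [
    [[-0.07, -0.06, 0.3], [0, 0, 0]],
    [[0, 0, 0.4], [0, 0, 0]],
    [[0, 0, 0.4], [0, 0, 0]],
    [[0, 0, 0.25], [0, 0, 0]],
    [[0, 0, 0], [0, 0, 0]]
  ]
}}

```text
time_s: 4.65
tool_pos: [577.4, -154.7, 69.3]
eef_rot: [-0.001, -0.681, 0.732, 0.001]
force: [-0.7, -0.2, 0.5]
opening: 63.8
grip_force: 0.0
```

>>> {"api": "send_rows", "payload": {
  "increments": [
    [[0, 0, 0], [0, 0, 0]],
    [[0, 0, 0], [0, 0, 0]],
    [[0, 0, 0], [0, 0, 0]],
    [[0, 0, 0], [0, 0, 0]],
    [[0, 0, 0], [0, 0, 0]]
  ],
  "gripper": -0.3,
  "newtons": 15
}}

```text
time_s: 5.07
tool_pos: [578.6, -154.7, 71.3]
eef_rot: [0.0, -0.681, 0.732, -0.0]
force: [0.9, 0.7, -0.3]
opening: 35.8
grip_force: 0.0
```

```bash
python3 - <<'E'
from h import *
s=pose();print(s['q'])
im,d=snap('side')
im2,d2=snap('top')
cv2.imwrite('pics/p2.png',np.hstack([cv2.resize(im[140:240,280:400],(400,333),interpolation=cv2.INTER_CUBIC),cv2.resize(im2[190:290,360:480],(400,333),interpolation=cv2.INTER_CUBIC)]))
W=cloud('side',d)
P=W[np.all((W>[520,-210,86])&(W<[630,-120,97]),axis=-1)];print(len(P),np.percentile(P,[5,50,95],axis=0).round(1).tolist())
E
```

```text
5.07 [ 578.6 -154.7   71.3] [ 3.000e-04 -6.812e-01  7.321e-01 -3.000e-04] F [ 0.9  0.7 -0.3] op 35.83145135738162 0.0
[ 6.46847763e-02  3.53238749e-01 -3.32084243e-01  5.85767986e-05
 -8.84558248e-01 -1.36609995e-01]
115 [[546.1, -198.3, 86.6], [577.1, -160.1, 90.6], [597.7, -145.0, 94.9]]
```

View pics/p2.png

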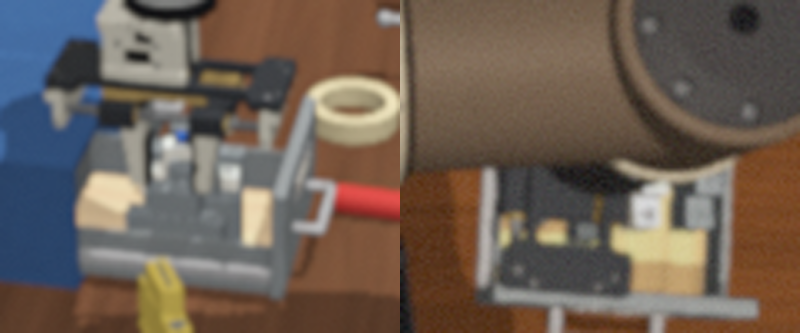

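>>> {"api": "send_rows", "payload": {
  "increments": [
    [[0, 0, 0], [0, 0, 0]],
    [[0, 0, 0], [0, 0, 0]],
    [[0, 0, 0], [0, 0, 0]],
    [[0, 0, 0], [0, 0, 0]],
    [[0, 0, 0], [0, 0, 0]]
  ]
}}

```text
time_s: 5.58
tool_pos: [578.3, -154.7, 70.7]
eef_rot: [-0.0, -0.681, 0.732, 0.0]
force: [0.4, 0.1, -0.6]
opening: 30.8
grip_force: 0.0
```

```bash
python3 - <<'E'
from h import *
pose()
im,d=snap('side')
W=cloud('side',d)
c=im[165:215,310:365];cv2.imwrite('pics/p3.png',cv2.resize(c,(792,720),interpolation=cv2.INTER_CUBIC)[:600])
for v in range(172,208,2):
    print(v,' '.join('%d,%d,%d'%tuple(W[v,u]) if W[v,u,0]==W[v,u,0] else '-' for u in range(316,352,3)))
E
```

```text
5.58 [ 578.3 -154.7   70.7] [-0.     -0.6812  0.7321  0.    ] F [ 0.4  0.1 -0.6] op 30.78539950451498 0.0
172 613,-125,177 604,-122,179 597,-127,177 596,-165,157 621,-358,50 612,-361,49 602,-358,51 556,-124,182 548,-126,182 542,-134,178 534,-137,177 529,-159,165
174 611,-117,176 604,-120,175 596,-122,174 588,-123,174 580,-121,176 625,-442,-3 614,-437,0 555,-119,179 547,-117,181 539,-118,181 531,-118,182 528,-157,160
176 611,-112,172 603,-117,170 597,-126,166 588,-120,170 579,-117,172 573,-126,168 564,-120,172 555,-114,176 546,-108,180 539,-115,176 531,-116,177 524,-121,174
178 612,-118,163 603,-113,167 600,-142,151 596,-168,137 626,-390,10 594,-256,88 585,-255,89 555,-115,169 546,-110,173 539,-117,169 531,-115,171 523,-117,171
180 648,-300,52 610,-150,139 601,-144,143 596,-162,133 628,-396,0 595,-257,80 581,-227,98 555,-113,164 547,-116,163 538,-109,168 531,-115,165 561,-412,-4
182 646,-290,50 609,-142,138 601,-146,136 593,-149,135 609,-288,55 590,-229,89 581,-225,93 559,-138,143 550,-139,144 542,-139,145 568,-386,2 559,-393,0
184 647,-290,43 609,-145,129 601,-147,129 593,-148,129 60
[... 1045 characters left out ...]
 594,-147,85 585,-145,87 578,-151,84 569,-147,87 560,-144,89 553,-153,84 549,-186,65 541,-189,64 532,-186,67
200 639,-245,15 615,-166,65 617,-223,30 594,-147,78 586,-152,76 578,-151,77 569,-151,78 560,-144,83 553,-157,76 549,-189,57 540,-181,62 531,-182,62
202 636,-230,17 612,-154,66 604,-155,66 594,-147,72 586,-151,70 577,-144,75 568,-143,76 560,-147,74 553,-157,69 548,-183,54 540,-183,54 531,-178,58
204 636,-226,13 611,-146,64 602,-146,65 594,-148,64 586,-148,65 577,-147,67 569,-148,67 560,-143,70 553,-154,64 544,-151,67 536,-154,66 531,-181,49
206 633,-212,14 613,-156,51 604,-152,55 595,-151,56 586,-150,58 577,-148,59 568,-143,63 560,-148,61 552,-152,59 543,-145,64 536,-153,60 531,-183,42
```

View pics/p3.png

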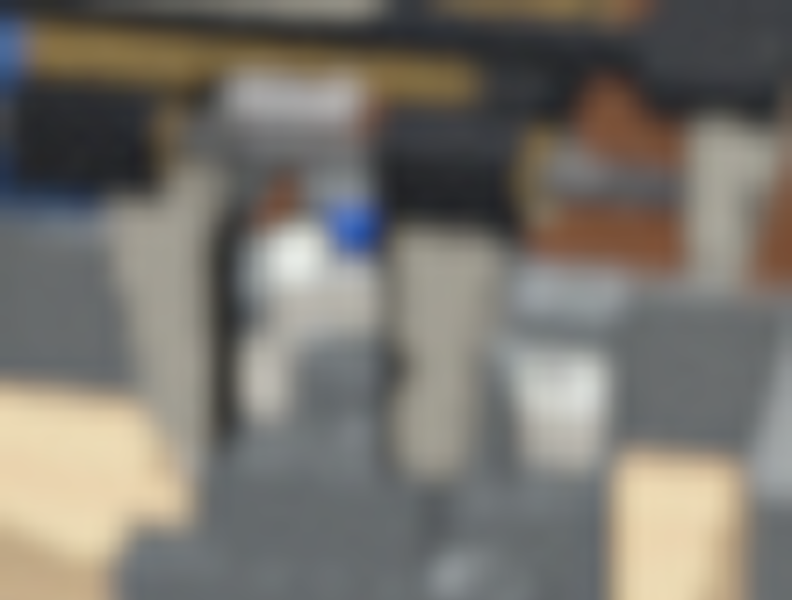

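The side crop shows the fingertips, at about row 198, ending level with the nose top. The real tips are about 19 mm above the TCP reading, so the gripper closed over empty air. I'll open it and go about 21 mm lower.

>>> {"api": "send_rows", "payload": {
  "increments": [
    [[0, 0, 0], [0, 0, 0]],
    [[0, 0, 0], [0, 0, 0]],
    [[0, 0, 0], [0, 0, 0]],
    [[0, 0, 0], [0, 0, 0]],
    [[0, 0, 0], [0, 0, 0]]
  ],
  "gripper": 0.45
}}

```text
time_s: 6.05
tool_pos: [578.3, -154.7, 70.8]
eef_rot: [0.0, -0.681, 0.732, 0.0]
force: [1.0, -0.5, -0.1]
opening: 58.7
grip_force: 0.0
```

>>> {"api": "send_rows", "payload": {
  "increments": [
    [[0, 0, 0.2], [0, 0, 0]],
    [[0, 0, 0.2], [0, 0, 0]],
    [[0, 0, 0.15], [0, 0, 0]],
    [[0, 0, 0.12], [0, 0, 0]],
    [[0, 0, 0], [0, 0, 0]]
  ]
}}

```text
time_s: 6.47
tool_pos: [577.5, -154.7, 49.3]
eef_rot: [-0.001, -0.681, 0.732, 0.001]
force: [-0.6, -0.1, -0.2]
opening: 63.3
grip_force: 0.0
```

>>> {"api": "send_rows", "payload": {
  "increments": [
    [[0, 0, 0], [0, 0, 0]],
    [[0, 0, 0], [0, 0, 0]],
    [[0, 0, 0], [0, 0, 0]],
    [[0, 0, 0], [0, 0, 0]],
    [[0, 0, 0], [0, 0, 0]]
  ],
  "gripper": -0.2
}}

```text
time_s: 6.88
tool_pos: [578.4, -154.7, 50.9]
eef_rot: [0.0, -0.681, 0.732, -0.0]
force: [0.1, 0.5, -0.1]
opening: 45.0
grip_force: 15.0
```

>>> {"api": "send_rows", "payload": {
  "increments": [
    [[0, 0, -0.3], [0, 0, 0]],
    [[0, 0, -0.7], [0, 0, 0]],
    [[0, 0, -0.9], [0, 0, 0]],
    [[0, 0, -0.9], [0, 0, -0.7]],
    [[0, 0, -0.6], [0, 0, -0.72]]
  ]
}}

```text
time_s: 7.3
tool_pos: [579.2, -155.0, 156.2]
eef_rot: [-0.001, 0.735, -0.678, 0.001]
force: [-0.2, 0.1, -0.1]
opening: 44.8
grip_force: 15.0
```

>>> {"api": "send_rows", "payload": {
  "increments": [
    [[-0.4, 0, 0], [0, 0, 0]],
    [[-0.7, 0, 0], [0, 0, 0]],
    [[-1, -0.1, 0], [0, 0, 0]],
    [[-1, -0.1, 0], [0, 0, 0]],
    [[-1, -0.1, 0], [0, 0, 0]]
  ]
}}

```text
time_s: 7.72
tool_pos: [577.4, -30.2, 153.0]
eef_rot: [-0.0, 0.733, -0.68, 0.0]
force: [0.2, -0.3, -0.2]
opening: 44.9
grip_force: 15.0
```

>>> {"api": "send_rows", "payload": {
  "increments": [
    [[-1, -0.1, 0], [0, 0, 0]],
    [[-1, -0.1, 0], [0, 0, 0]],
    [[-1, -0.1, 0], [0, 0, 0]],
    [[-1, -0.1, 0], [0, 0, 0]],
    [[-1, -0.1, 0], [0, 0, 0]]
  ]
}}

```text
time_s: 8.13
tool_pos: [580.8, 121.0, 153.0]
eef_rot: [-0.0, 0.734, -0.68, -0.0]
force: [0.4, -0.3, -0.3]
opening: 44.7
grip_force: 15.0
```

>>> {"api": "send_rows", "payload": {
  "increments": [
    [[-1, -0.1, 0], [0, 0, 0]],
    [[-1, -0.06, 0], [0, 0, 0]],
    [[-1, 0, 0], [0, 0, 0]],
    [[-0.6, 0, 0], [0, 0, 0]],
    [[-0.22, 0, 0], [0, 0, 0]]
  ]
}}

```text
time_s: 8.55
tool_pos: [576.7, 236.8, 152.6]
eef_rot: [-0.0, 0.734, -0.679, -0.0]
force: [0.2, -0.1, -0.1]
opening: 44.8
grip_force: 15.0
```

```bash
python3 - <<'E'
from h import *
pose()
im,d=snap('side')
im2,d2=snap('top')
cv2.imwrite('pics/p4.png',np.hstack([cv2.resize(im[220:350,240:370],(400,400),interpolation=cv2.INTER_CUBIC),cv2.resize(im2[180:310,170:300],(400,400),interpolation=cv2.INTER_CUBIC)]))
for c,dd in(('side',d),('top',d2)):
    W=cloud(c,dd);np.save(c+'1.npy',W)
    for r in ctrl.silhouettes(c,'spacer_a'):
        q=W[r['mask']];q=q[~np.isnan(q[:,0])];
        if len(q) and np.median(q[:,1])>150:
            print(c,r['conf'],r['point'],np.percentile(q,[3,50,97],axis=0).round().tolist())
go(574.5,264,151,4.5)
E
```

```text
8.55 [576.7 236.8 152.6] [-1.000e-04  7.343e-01 -6.789e-01 -1.000e-04] F [ 0.2 -0.1 -0.1] op 44.7787861341669 14.999825209379196
side 0.62 [304.6, 262.8] [[535.0, 229.0, 120.0], [575.0, 243.0, 156.0], [615.0, 248.0, 193.0]]
top 0.38 [225.2, 228.4] [[564.0, 225.0, 125.0], [584.0, 227.0, 133.0], [615.0, 240.0, 195.0]]
8.75 [577.  233.3 152.6] [ 3.000e-04  7.337e-01 -6.795e-01 -1.000e-04] F [-0.6  0.1 -0.8] op 44.79422620394953 14.99976396560669
shift units [-1.03  0.    0.05] turn [ 0.   -0.   -0.02] q6 -0.62
```

View pics/p4.png

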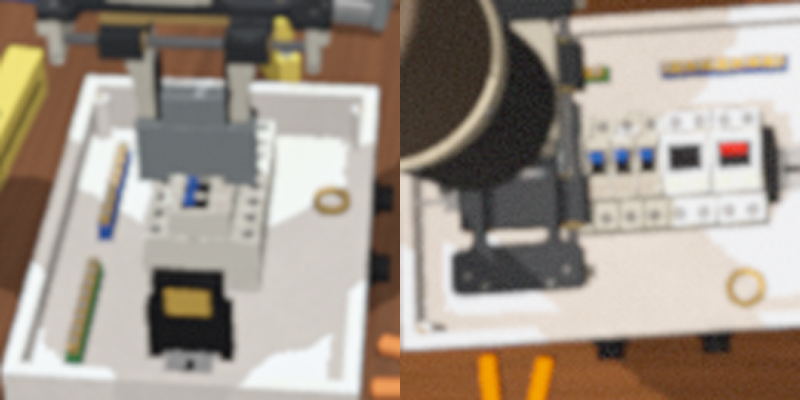

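>>> {"api": "send_rows", "payload": {
  "increments": [
    [[-0.3, 0, 0.1], [0, 0, 0]],
    [[-0.4, 0, 0.2], [0, 0, 0]],
    [[-0.3, 0, 0.2], [0, 0, 0]],
    [[0, 0, 0], [0, 0, 0]],
    [[0, 0, 0], [0, 0, 0]]
  ]
}}

```text
time_s: 9.17
tool_pos: [574.5, 264.1, 136.6]
eef_rot: [0.001, 0.734, -0.679, -0.0]
force: [0.0, 0.3, 0.0]
opening: 44.7
grip_force: 15.0
```

```bash
python3 - <<'E'
from h import *
s=pose();im,d=snap('side');W=cloud('side',d);np.save('side2.npy',W)
e=Ro.from_euler('z',4.5,degrees=True).as_matrix()
O=np.array([574.5,264,0]) # local frame origin on TCP
def loc(lo,hi,n):
    L=(W-O)@e
    m=np.all((L>lo)&(L<hi),axis=-1);P=L[m]
    if len(P)==0: print(n,0);return
    print(n,len(P),'x',np.percentile(P[:,0],[1,50,99]).round(1),'y',np.percentile(P[:,1],[1,25,50,75,99]).round(1),'z',np.percentile(P[:,2],[1,50,99]).round(1))
loc([-60,-5,105],[60,30,145],'held body')
loc([-60,-5,112],[60,30,135],'held body mid')
loc([-30,-30,30],[30,-5,60],'breaker face low')
loc([-60,-30,30],[60,-5,60],'breaker face low')
loc([-30,-30,88],[30,-5,100],'breaker nose')
loc([-30,30,84],[30,80,100],'clamp top')
loc([-30,50,40],[30,80,80],'clamp back')
loc([-60,-8,0],[60,35,30],'rail')
print((s['tool_pos']-O)@e)
E
```

```text
9.17 [574.5 264.1 136.6] [ 8.000e-04  7.339e-01 -6.792e-01 -1.000e-04] F [0.  0.3 0. ] op 44.69311038890575 14.99979704618454
held body 552 x [-42.7  -1.   41. ] y [ 2.   5.8  7.   8.3 11.1] z [105.6 125.4 144.3]
held body mid 334 x [-42.2  -0.3  41.3] y [ 3.1  6.   7.1  8.4 11.1] z [112.2 123.6 134.6]
breaker face low 195 x [-29.3  -2.2  29.6] y [-20.9 -18.  -16.6 -15.4 -13.2] z [31.8 48.3 59.7]
breaker face low 306 x [-44.   -7.3  40.8] y [-27.3 -18.3 -16.9 -15.6 -12.3] z [30.8 47.7 59.8]
breaker nose 1 x [-11. -11. -11.] y [-10.5 -10.5 -10.5 -10.5 -10.5] z [88.5 88.5 88.5]
clamp top 188 x [-26.6  -1.4  24.2] y [40.9 48.7 53.7 55.9 59.8] z [84.2 92.1 96.9]
clamp back 356 x [-28.3  -0.5  28.8] y [51.6 54.8 56.1 57.4 59.7] z [40.1 59.8 79.4]
rail 307 x [-59.5 -33.9  59.5] y [-7.   3.3 14.5 26.3 34.2] z [0.3 3.2 7.2]
[2.61738628e-02 1.12026533e-01 1.36640357e+02]
```

>>> {"api": "send_rows", "payload": {
  "increments": [
    [[0.07, 0.02, 0.4], [0, 0, 0]],
    [[0, 0, 0.6], [0, 0, 0]],
    [[0, 0, 0.6], [0, 0, 0]],
    [[0, 0, 0.4], [0, 0, 0]],
    [[0, 0, 0.2], [0, 0, 0]]
  ]
}}

```text
time_s: 9.63
tool_pos: [573.8, 260.9, 69.9]
eef_rot: [0.001, 0.734, -0.68, -0.0]
force: [-0.1, -0.6, -0.2]
opening: 44.9
grip_force: 15.0
```

>>> {"api": "send_rows", "payload": {
  "increments": [
    [[0, 0, 0.15], [0, 0, 0]],
    [[0, 0, 0.15], [0, 0, 0]],
    [[0, 0, 0.1], [0, 0, 0]],
    [[0, 0, 0.07], [0, 0, 0]],
    [[0, 0, 0], [0, 0, 0]]
  ]
}}

```text
time_s: 10.05
tool_pos: [574.6, 261.8, 57.6]
eef_rot: [-0.0, 0.734, -0.679, -0.0]
force: [-0.5, -0.0, -0.5]
opening: 44.8
grip_force: 15.0
```

>>> {"api": "send_rows", "payload": {
  "increments": [
    [[0, 0, 0.05], [0, 0, 0]],
    [[0, 0, 0.05], [0, 0, 0]],
    [[0, 0, 0], [0, 0, 0]],
    [[0, 0, 0], [0, 0, 0]],
    [[0, 0, 0], [0, 0, 0]]
  ]
}}

```text
time_s: 10.47
tool_pos: [574.6, 261.8, 54.7]
eef_rot: [-0.0, 0.734, -0.679, 0.0]
force: [0.1, 0.4, -0.9]
opening: 45.0
grip_force: 15.0
```

>>> {"api": "send_rows", "payload": {
  "increments": [
    [[0, 0, 0.05], [0, 0, 0]],
    [[0, 0, 0.03], [0, 0, 0]],
    [[0, 0, 0], [0, 0, 0]],
    [[0, 0, 0], [0, 0, 0]],
    [[0, 0, 0], [0, 0, 0]]
  ]
}}

```text
time_s: 10.88
tool_pos: [574.9, 261.9, 53.8]
eef_rot: [-0.001, 0.734, -0.679, 0.0]
force: [-4.0, -0.7, 10.9]
opening: 44.9
grip_force: 15.0
```

>>> {"api": "send_rows", "payload": {
  "increments": [
    [[0, 0, 0], [0, 0, 0]],
    [[0, 0, 0], [0, 0, 0]],
    [[0, 0, 0], [0, 0, 0]],
    [[0, 0, 0], [0, 0, 0]],
    [[0, 0, -0.2], [0, 0, 0]]
  ],
  "gripper": 0.4
}}

```text
time_s: 11.3
tool_pos: [573.8, 261.1, 56.9]
eef_rot: [0.001, 0.734, -0.68, -0.0]
force: [-0.6, -1.9, -0.8]
opening: 60.7
grip_force: 0.0
```

>>> {"api": "send_rows", "payload": {
  "increments": [
    [[0, 0, -0.3], [0, 0, 0]],
    [[0, 0, -0.6], [0, 0, 0]],
    [[0, 0, -0.8], [0, 0, 0]],
    [[0, 0, -0.5], [0, 0, 0.57]],
    [[0.3, 0, 0], [0, 0, 0.6]]
  ]
}}

```text
time_s: 11.72
tool_pos: [577.1, 254.9, 129.2]
eef_rot: [0.004, -0.69, 0.723, -0.001]
force: [1.1, -0.6, 0.9]
opening: 61.4
grip_force: 0.0
```

>>> {"api": "send_rows", "payload": {
  "increments": [
    [[0.7, -0.1, 0], [0, 0, 0]],
    [[1, -0.1, 0], [0, 0, 0]],
    [[1, -0.1, 0], [0, 0, 0]],
    [[1, -0.1, 0], [0, 0, 0]],
    [[1, 0, 0], [0, 0, 0]]
  ]
}}

```text
time_s: 12.13
tool_pos: [580.7, 110.2, 125.2]
eef_rot: [0.001, -0.691, 0.723, -0.0]
force: [0.8, -0.1, 0.1]
opening: 61.2
grip_force: 0.0
```

>>> {"api": "send_rows", "payload": {
  "increments": [
    [[1, 0, 0], [0, 0, 0]],
    [[1, 0, 0], [0, 0, 0]],
    [[1, 0, 0], [0, 0, 0]],
    [[1, 0, 0], [0, 0, 0]],
    [[1, 0, 0], [0, 0, 0]]
  ]
}}

```text
time_s: 12.55
tool_pos: [573.5, -39.9, 125.3]
eef_rot: [0.001, -0.691, 0.723, -0.0]
force: [0.8, -0.3, -0.3]
opening: 61.2
grip_force: 0.0
```

>>> {"api": "send_rows", "payload": {
  "increments": [
    [[1, 0, 0], [0, 0, 0]],
    [[1, 0, 0], [0, 0, 0]],
    [[1, 0, 0], [0, 0, 0]],
    [[0.8, 0, 0], [0, 0, 0]],
    [[0.29, 0, 0], [0, 0, 0]]
  ]
}}

```text
time_s: 12.97
tool_pos: [567.6, -163.9, 125.1]
eef_rot: [0.0, -0.69, 0.724, -0.0]
force: [1.1, 0.6, 0.4]
opening: 61.4
grip_force: 0.0
```

```bash
python3 - <<'E'
from h import *
pose();im,d=snap('top');W=cloud('top',d);np.save('top3.npy',W)
si,ds=snap('side');S=cloud('side',ds);np.save('side3.npy',S)
cv2.imwrite('pics/p5.png',np.hstack([cv2.resize(si[150:330,270:380],(366,600),interpolation=cv2.INTER_CUBIC),cv2.resize(im[180:310,170:300],(400,400),interpolation=cv2.INTER_CUBIC)[:600] if 0 else cv2.copyMakeBorder(cv2.resize(im[180:310,170:300],(400,400),interpolation=cv2.INTER_CUBIC),0,200,0,0,0)]))
def rect(P,n):
    r=cv2.minAreaRect(P[:,:2].astype(np.float32));print(n,len(P),np.round(r[0],1),np.round(r[1],1),round(r[2],2),'z',np.median(P[:,2]).round(1))
def box(W,lo,hi): return W[np.all((W>lo)&(W<hi),axis=-1)]
rect(box(W,[530,251,82],[620,295,100]),'placed nose top');rect(box(W,[520,251,58],[630,295,74]),'placed shoulder top')
rect(box(S,[530,-210,82],[620,-180,96]),'b nose side')
go(567.3,-190.8,110,-2.5)
E
```

```text
12.97 [ 567.6 -163.9  125.1] [ 1.000e-04 -6.900e-01  7.238e-01 -4.000e-04] F [1.1 0.6 0.4] op 61.35849404415334 0.0
placed nose top 172 [576.2 259.4] [45.1 16.9] 1.39 z 93.3
placed shoulder top 127 [576.1 259.4] [84.2 17.7] 3.69 z 68.5
b nose side 95 [ 566.3 -191.9] [23.2 45.7] 89.58 z 89.7
13.07 [ 567.8 -162.6  124.8] [ 2.000e-04 -6.899e-01  7.239e-01 -3.000e-04] F [-0.8 -0.6 -0.1] op 61.634201659239054 0.0
shift units [ 0.94 -0.03  0.49] turn [-0.01 -0.   -0.04] q6 -0.1
```

View pics/p5.png

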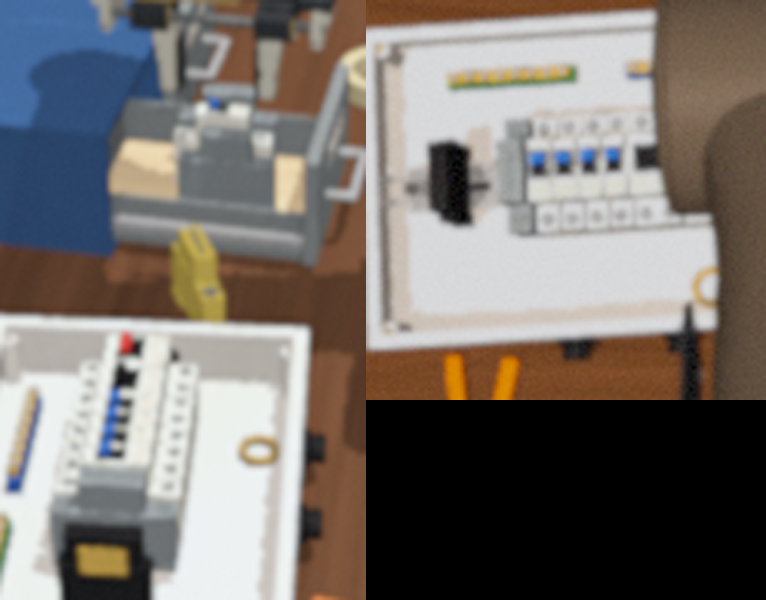

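>>> {"api": "send_rows", "payload": {
  "increments": [
    [[0.3, 0, 0], [0, 0, 0]],
    [[0.41, -0.02, 0.2], [0, 0, 0]],
    [[0.2, 0, 0.4], [0, 0, 0]],
    [[0, 0, 0.5], [0, 0, 0]],
    [[0, 0, 0.5], [0, 0, 0]]
  ]
}}

```text
time_s: 13.48
tool_pos: [566.9, -188.6, 74.7]
eef_rot: [0.0, -0.691, 0.723, 0.0]
force: [0.1, 0.7, 0.3]
opening: 61.3
grip_force: 0.0
```

>>> {"api": "send_rows", "payload": {
  "increments": [
    [[0, 0, 0.4], [0, 0, 0]],
    [[0, 0, 0.3], [0, 0, 0]],
    [[0, 0, 0.18], [0, 0, 0]],
    [[0, 0, 0], [0, 0, 0]],
    [[0, 0, 0], [0, 0, 0]]
  ]
}}

```text
time_s: 13.9
tool_pos: [567.2, -188.4, 49.6]
eef_rot: [-0.0, -0.691, 0.723, 0.0]
force: [0.6, -0.4, -0.0]
opening: 61.6
grip_force: 0.0
```

>>> {"api": "send_rows", "payload": {
  "increments": [
    [[0, 0, 0], [0, 0, 0]],
    [[0, 0, 0], [0, 0, 0]],
    [[0, 0, 0], [0, 0, 0]],
    [[0, 0, 0], [0, 0, 0]],
    [[0, 0, 0], [0, 0, 0]]
  ],
  "gripper": -0.2
}}

```text
time_s: 14.32
tool_pos: [567.5, -188.4, 50.4]
eef_rot: [0.0, -0.691, 0.723, -0.0]
force: [-0.7, 0.0, 3.3]
opening: 45.0
grip_force: 15.0
```

>>> {"api": "send_rows", "payload": {
  "increments": [
    [[0, 0, -0.3], [0, 0, 0]],
    [[0, 0, -0.7], [0, 0, 0]],
    [[0, 0, -0.9], [0, 0, 0]],
    [[0, 0, -0.9], [0, 0, -0.57]],
    [[0, 0, -0.5], [0, 0, -0.6]]
  ]
}}

```text
time_s: 14.73
tool_pos: [568.3, -188.8, 152.6]
eef_rot: [-0.001, 0.735, -0.678, 0.002]
force: [0.6, -0.7, -0.5]
opening: 44.9
grip_force: 15.0
```

>>> {"api": "send_rows", "payload": {
  "increments": [
    [[-0.4, 0, 0], [0, 0, 0]],
    [[-0.7, -0.1, 0], [0, 0, 0]],
    [[-1, -0.1, 0], [0, 0, 0]],
    [[-1, -0.1, 0], [0, 0, 0]],
    [[-1, -0.1, 0], [0, 0, 0]]
  ]
}}

```text
time_s: 15.15
tool_pos: [569.0, -63.6, 148.7]
eef_rot: [0.0, 0.733, -0.68, -0.0]
force: [0.7, -0.1, -0.0]
opening: 45.0
grip_force: 15.0
```

>>> {"api": "send_rows", "payload": {
  "increments": [
    [[-1, -0.1, 0], [0, 0, 0]],
    [[-1, -0.1, 0], [0, 0, 0]],
    [[-1, -0.1, 0], [0, 0, 0]],
    [[-1, -0.1, 0], [0, 0, 0]],
    [[-1, -0.1, 0], [0, 0, 0]]
  ]
}}

```text
time_s: 15.57
tool_pos: [572.4, 87.5, 148.7]
eef_rot: [0.0, 0.733, -0.68, -0.0]
force: [0.6, 0.4, -0.7]
opening: 45.0
grip_force: 15.0
```

>>> {"api": "send_rows", "payload": {
  "increments": [
    [[-1, -0.1, 0], [0, 0, 0]],
    [[-1, -0.1, 0], [0, 0, 0]],
    [[-1, -0.1, 0], [0, 0, 0]],
    [[-1, -0.1, 0], [0, 0, 0]],
    [[-1, -0.1, 0], [0, 0, 0]]
  ]
}}

```text
time_s: 15.98
tool_pos: [575.7, 238.2, 148.6]
eef_rot: [0.0, 0.733, -0.68, -0.0]
force: [0.3, -0.4, -0.3]
opening: 44.9
grip_force: 15.0
```

>>> {"api": "send_rows", "payload": {
  "increments": [
    [[-1, -0.02, 0], [0, 0, 0]],
    [[-0.5, 0, 0], [0, 0, 0]],
    [[-0.15, 0, 0], [0, 0, 0]],
    [[0, 0, 0], [0, 0, 0]],
    [[0, 0, 0], [0, 0, 0]]
  ]
}}

```text
time_s: 16.4
tool_pos: [572.9, 285.4, 148.5]
eef_rot: [0.0, 0.734, -0.679, -0.0]
force: [-0.4, -0.7, -1.2]
opening: 45.0
grip_force: 15.0
```

```bash
python3 - <<'E'
from h import *
s=pose();im,d=snap('side');W=cloud('side',d)
O=np.array([*s['tool_pos'][:2],0])
e=Ro.from_euler('z',4.5,degrees=True).as_matrix()
L=(W-O)@e
def loc(lo,hi,n):
    P=L[np.all((L>lo)&(L<hi),axis=-1)]
    if len(P)==0: print(n,0);return
    print(n,len(P),'x',np.percentile(P[:,0],[1,50,99]).round(1),'y',np.percentile(P[:,1],[1,25,50,75,99]).round(1),'z',np.percentile(P[:,2],[1,50,99]).round(1))
loc([-60,-8,125],[60,35,155],'held body mid')
loc([-60,-25,35],[60,0,62],'placed face')
loc([-60,-25,78],[60,0,92],'placed nose')
loc([-30,10,84],[30,80,100],'clamp top')
loc([-32,25,40],[32,80,80],'clamp back')
W2=np.load('side3.npy');L=(W2-O)@e
loc([-60,-25,50],[60,0,62],'placed face 3')
loc([-30,10,84],[30,80,100],'clamp top3')
go(573,286,151,4.5)
E
```

```text
16.4 [572.9 285.4 148.5] [ 5.000e-04  7.337e-01 -6.795e-01 -1.000e-04] F [-0.4 -0.7 -1.2] op 44.97051331754967 14.994469285011292
held body mid 448 x [-43.   -1.5  40.7] y [-2.2  3.2  4.2  5.4  8.5] z [125.3 140.3 154.7]
placed face 145 x [-42.9 -26.9  41.3] y [-20.9 -17.8 -16.6 -15.2 -13.6] z [35.4 51.3 61.9]
placed nose 99 x [-22.8  -1.5  19.9] y [-23.7 -17.7 -16.7 -15.4 -13.4] z [78.3 84.5 91.7]
clamp top 189 x [-26.8  -1.6  23.7] y [19.1 27.4 32.6 34.7 37.4] z [84.5 92.6 97.2]
clamp back 379 x [-30.6  -2.5  28.5] y [26.7 33.2 34.4 35.6 38. ] z [40.2 59.5 79.4]
placed face 3 85 x [-42.6 -16.   41.8] y [-21.2 -18.3 -17.1 -15.7 -11.9] z [50.  58.2 61.9]
clamp top3 192 x [-26.6  -1.9  24. ] y [20.1 26.6 31.8 34.4 37.8] z [84.1 91.9 95.7]
16.45 [573.1 285.  148.7] [ 3.000e-04  7.335e-01 -6.797e-01 -0.000e+00] F [ 0.4 -0.3 -0.9] op 44.85145561985348 14.994644522666931
shift units [-0.04  0.   -0.08] turn [ 0.01 -0.   -0.02] q6 -0.69
```

>>> {"api": "send_rows", "payload": {
  "increments": [
    [[-0.05, 0, 0.4], [0, 0, 0]],
    [[0, 0, 0.7], [0, 0, 0]],
    [[0, 0, 0.7], [0, 0, 0]],
    [[0, 0, 0.5], [0, 0, 0]],
    [[0, 0, 0.3], [0, 0, 0]]
  ]
}}

```text
time_s: 16.87
tool_pos: [572.2, 285.5, 68.1]
eef_rot: [0.002, 0.733, -0.68, -0.0]
force: [-0.5, -0.6, -0.2]
opening: 44.8
grip_force: 15.0
```

>>> {"api": "send_rows", "payload": {
  "increments": [
    [[0, 0, 0.15], [0, 0, 0]],
    [[0, 0, 0.15], [0, 0, 0]],
    [[0, 0, 0.1], [0, 0, 0]],
    [[0, 0, 0.1], [0, 0, 0]],
    [[0, 0, 0], [0, 0, 0]]
  ]
}}

```text
time_s: 17.28
tool_pos: [573.3, 287.5, 55.8]
eef_rot: [-0.0, 0.734, -0.679, -0.0]
force: [-0.2, -0.7, 0.2]
opening: 44.9
grip_force: 15.0
```

>>> {"api": "send_rows", "payload": {
  "increments": [
    [[0, 0, 0.03], [0, 0, 0]],
    [[0, 0, 0.03], [0, 0, 0]],
    [[0, 0, 0], [0, 0, 0]],
    [[0, 0, 0], [0, 0, 0]],
    [[0, 0, 0], [0, 0, 0]]
  ]
}}

```text
time_s: 17.7
tool_pos: [573.3, 287.6, 54.2]
eef_rot: [-0.0, 0.734, -0.679, 0.0]
force: [-0.2, -0.2, -0.4]
opening: 45.1
grip_force: 15.0
```

>>> {"api": "send_rows", "payload": {
  "increments": [
    [[0, 0, 0.04], [0, 0, 0]],
    [[0, 0, 0], [0, 0, 0]],
    [[0, 0, 0], [0, 0, 0]],
    [[0, 0, 0], [0, 0, 0]],
    [[0, 0, 0], [0, 0, 0]]
  ]
}}

```text
time_s: 18.12
tool_pos: [573.5, 287.7, 53.5]
eef_rot: [-0.0, 0.734, -0.679, 0.0]
force: [-2.0, 0.0, 6.9]
opening: 44.7
grip_force: 15.0
```

>>> {"api": "send_rows", "payload": {
  "increments": [
    [[0, 0, 0], [0, 0, 0]],
    [[0, 0, 0], [0, 0, 0]],
    [[0, 0, 0], [0, 0, 0]],
    [[0, 0, 0], [0, 0, 0]],
    [[0, 0, -0.2], [0, 0, 0]]
  ],
  "gripper": 0.4
}}

```text
time_s: 18.53
tool_pos: [572.5, 286.9, 57.5]
eef_rot: [0.001, 0.734, -0.68, -0.0]
force: [0.6, -1.0, -1.0]
opening: 61.1
grip_force: 0.0
```

>>> {"api": "send_rows", "payload": {
  "increments": [
    [[0, 0, -0.3], [0, 0, 0]],
    [[0, 0, -0.6], [0, 0, 0]],
    [[0, 0, -0.8], [0, 0, 0]],
    [[0, 0, -0.6], [0, 0, 0.66]],
    [[0.3, 0.1, 0], [0, 0, 0.67]]
  ]
}}

```text
time_s: 18.95
tool_pos: [573.1, 280.9, 133.3]
eef_rot: [0.004, -0.684, 0.729, -0.001]
force: [-0.5, 0.2, 1.1]
opening: 61.3
grip_force: 0.0
```

>>> {"api": "send_rows", "payload": {
  "increments": [
    [[0.7, 0.2, 0], [0, 0, 0]],
    [[1, 0.25, 0], [0, 0, 0]],
    [[1, 0.25, 0], [0, 0, 0]],
    [[1, 0.25, 0], [0, 0, 0]],
    [[1, 0.25, 0], [0, 0, 0]]
  ],
  "gripper": -1,
  "newtons": 30
}}

```text
time_s: 19.37
tool_pos: [525.2, 138.9, 128.8]
eef_rot: [0.001, -0.685, 0.729, -0.0]
force: [1.2, -0.9, -0.3]
opening: 33.3
grip_force: 0.0
```

>>> {"api": "send_rows", "payload": {
  "increments": [
    [[1, 0.25, 0], [0, 0, 0]],
    [[1, 0.25, 0], [0, 0, 0]],
    [[1, 0.25, 0], [0, 0, 0]],
    [[1, 0.25, 0], [0, 0, 0]],
    [[1, 0.25, 0], [0, 0, 0]]
  ]
}}

```text
time_s: 19.78
tool_pos: [478.5, -8.6, 128.9]
eef_rot: [0.001, -0.685, 0.729, -0.0]
force: [0.9, -0.2, 0.1]
opening: 2.0
grip_force: 0.0
```

>>> {"api": "send_rows", "payload": {
  "increments": [
    [[1, 0.25, 0], [0, 0, 0]],
    [[1, 0.25, 0], [0, 0, 0]],
    [[1, 0.25, 0], [0, 0, 0]],
    [[1, 0.25, 0], [0, 0, 0]],
    [[1, 0.25, 0], [0, 0, 0]]
  ]
}}

```text
time_s: 20.2
tool_pos: [431.8, -156.1, 129.0]
eef_rot: [0.001, -0.685, 0.729, -0.001]
force: [0.5, 0.6, -0.9]
opening: 0.4
grip_force: 0.0
```

>>> {"api": "send_rows", "payload": {
  "increments": [
    [[0.5, 0.15, 0], [0, 0, 0]],
    [[0, 0, 0], [0, 0, 0]],
    [[0, 0, 0], [0, 0, 0]],
    [[0, 0, 0], [0, 0, 0]],
    [[0, 0, 0], [0, 0, 0]]
  ]
}}

```text
time_s: 20.62
tool_pos: [427.1, -168.9, 128.2]
eef_rot: [0.0, -0.685, 0.729, -0.0]
force: [-0.2, 0.7, -0.4]
opening: 0.8
grip_force: 0.0
```

```bash
python3 - <<'E'
from h import *
im,d=snap('top');W=cloud('top',d);si,ds=snap('side');S=cloud('side',ds)
cv2.imwrite('pics/p6.png',np.hstack([cv2.resize(si[160:350,270:400],(410,600),interpolation=cv2.INTER_CUBIC),cv2.copyMakeBorder(cv2.resize(im[180:310,170:300],(390,390),interpolation=cv2.INTER_CUBIC),0,210,0,0,0)]))
def rect(P,n):
    if len(P)<5: print(n,len(P));return
    r=cv2.minAreaRect(P[:,:2].astype(np.float32));print(n,len(P),np.round(r[0],1),np.round(r[1],1),round(r[2],2),'z',np.median(P[:,2]).round(1))
def box(W,lo,hi): return W[np.all((W>lo)&(W<hi),axis=-1)]
rect(box(W,[530,270,82],[620,293,100]),'2nd nose top');rect(box(W,[520,271,58],[630,295,74]),'2nd shoulder top');rect(box(W,[530,247,82],[620,268,100]),'1st nose')
rect(box(W,[450,-310,100],[520,-100,116]),'front')
rect(box(W,[530,298,82],[620,335,100]),'clamp')
go(425,-200,63,-3.5)
E
```

```text
2nd nose top 191 [575.3 282.7] [45.4 19.3] 3.09 z 94.0
2nd shoulder top 157 [575.7 282.2] [85.7 18.5] 3.44 z 68.1
1st nose 190 [576.1 257.8] [20.3 45.3] 89.85 z 93.7
front 121 [ 483.7 -179.7] [121.3  12.1] 86.4 z 111.6
clamp 171 [571. 312.] [49.4 14.7] 3.76 z 93.7
20.72 [ 427.  -168.8  128. ] [ 1.000e-04 -6.851e-01  7.284e-01 -1.000e-04] F [0.1 0.5 1. ] op 0.2496970453413585 0.0
shift units [1.04 0.   2.17] turn [-0.  0. -0.] q6 -0.12
```

View pics/p6.png

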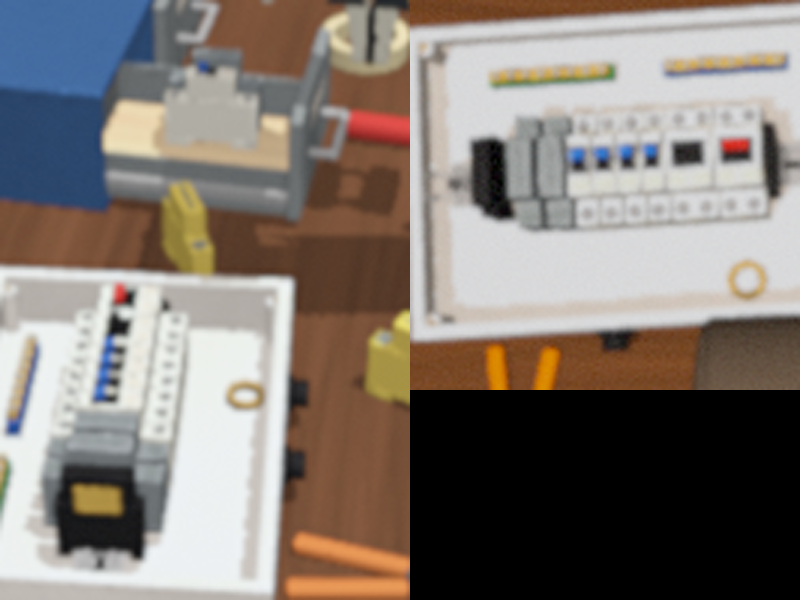

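>>> {"api": "send_rows", "payload": {
  "increments": [
    [[0.5, 0, 0.2], [0, 0, 0]],
    [[0.6, 0, 0.5], [0, 0, 0]],
    [[0, 0, 0.6], [0, 0, 0]],
    [[0, 0, 0.6], [0, 0, 0]],
    [[0, 0, 0.27], [0, 0, 0]]
  ]
}}

```text
time_s: 21.13
tool_pos: [423.5, -201.9, 60.8]
eef_rot: [-0.001, -0.685, 0.729, 0.001]
force: [-0.9, -0.2, -0.0]
opening: 0.2
grip_force: 0.0
```

>>> {"api": "send_rows", "payload": {
  "increments": [
    [[0, -0.2, 0], [0, 0, 0]],
    [[0, -0.2, 0], [0, 0, 0]],
    [[0, -0.2, 0], [0, 0, 0]],
    [[0, -0.2, 0], [0, 0, 0]],
    [[0, -0.2, 0], [0, 0, 0]]
  ]
}}

```text
time_s: 21.55
tool_pos: [456.0, -204.2, 63.5]
eef_rot: [0.001, -0.685, 0.729, -0.001]
force: [0.0, 0.7, 0.7]
opening: 0.3
grip_force: 0.0
```

>>> {"api": "send_rows", "payload": {
  "increments": [
    [[0, -0.25, 0], [0, 0, 0]],
    [[0, -0.25, 0], [0, 0, 0]],
    [[0, -0.25, 0], [0, 0, 0]],
    [[0, -0.25, 0], [0, 0, 0]],
    [[0, -0.25, 0], [0, 0, 0]]
  ]
}}

```text
time_s: 21.97
tool_pos: [492.7, -206.7, 62.7]
eef_rot: [-0.0, -0.685, 0.729, 0.0]
force: [-1.2, 1.3, 1.5]
opening: 0.3
grip_force: 0.8
```

>>> {"api": "send_rows", "payload": {
  "increments": [
    [[0, -0.25, 0], [0, 0, 0]],
    [[0, -0.25, 0], [0, 0, 0]],
    [[0, -0.25, 0], [0, 0, 0]],
    [[0, -0.25, 0], [0, 0, 0]],
    [[0, -0.25, 0], [0, 0, 0]]
  ]
}}

```text
time_s: 22.38
tool_pos: [530.0, -209.0, 62.6]
eef_rot: [-0.0, -0.685, 0.729, 0.0]
force: [-1.4, 0.7, 0.8]
opening: 0.1
grip_force: 0.8
```

>>> {"api": "send_rows", "payload": {
  "increments": [
    [[0, -0.25, 0], [0, 0, 0]],
    [[0, -0.25, 0], [0, 0, 0]],
    [[0, -0.25, 0], [0, 0, 0]],
    [[0, -0.25, 0], [0, 0, 0]],
    [[0, -0.25, 0], [0, 0, 0]]
  ]
}}

```text
time_s: 22.8
tool_pos: [567.4, -211.3, 62.5]
eef_rot: [-0.0, -0.685, 0.729, 0.0]
force: [-1.4, 1.4, -0.0]
opening: 0.8
grip_force: 0.7
```

```bash
python3 - <<'E'
from h import *
pose();si,ds=snap('side');S=cloud('side',ds);im,d=snap('top');W=cloud('top',d)
for n,w in(('s',S),('t',W)):
    P=w[np.all((w>[460,-290,98])&(w<[640,-110,115]),axis=-1)]
    print(n,len(P),np.percentile(P,[5,50,95],axis=0).round(1).tolist() if len(P) else'')
E
```

```text
22.8 [ 567.4 -211.3   62.5] [-1.000e-04 -6.847e-01  7.288e-01  1.000e-04] F [-1.4  1.4 -0. ] op 0.8091891978302139 0.711464241030626
s 174 [[554.3, -209.0, 99.2], [588.5, -193.6, 109.1], [598.7, -126.7, 114.1]]
t 0
```

>>> {"api": "send_rows", "payload": {
  "increments": [
    [[0, -0.22, 0], [0, 0, 0]],
    [[0, -0.22, 0], [0, 0, 0]],
    [[0, -0.2, 0], [0, 0, 0]],
    [[0, -0.15, 0], [0, 0, 0]],
    [[0, -0.15, 0], [0, 0, 0]]
  ]
}}

```text
time_s: 23.32
tool_pos: [595.4, -213.1, 62.6]
eef_rot: [-0.0, -0.685, 0.729, 0.0]
force: [-1.6, 0.3, 0.4]
opening: 0.5
grip_force: 0.6
```

>>> {"api": "send_rows", "payload": {
  "increments": [
    [[0, -0.1, 0], [0, 0, 0]],
    [[0, -0.1, 0], [0, 0, 0]],
    [[0, -0.1, 0], [0, 0, 0]],
    [[0, -0.1, 0], [0, 0, 0]],
    [[0, -0.1, 0], [0, 0, 0]]
  ]
}}

```text
time_s: 23.73
tool_pos: [608.5, -213.9, 62.4]
eef_rot: [-0.001, -0.685, 0.729, 0.001]
force: [-11.9, 1.4, 9.1]
opening: 0.3
grip_force: 6.8
```

>>> {"api": "send_rows", "payload": {
  "increments": [
    [[0, -0.07, 0], [0, 0, 0]],
    [[0, -0.07, 0], [0, 0, 0]],
    [[0, -0.06, 0], [0, 0, 0]],
    [[0, 0, 0], [0, 0, 0]],
    [[0, 0, 0], [0, 0, 0]]
  ]
}}

```text
time_s: 24.15
tool_pos: [614.9, -214.3, 62.6]
eef_rot: [-0.0, -0.685, 0.729, 0.001]
force: [-5.0, 1.9, 2.7]
opening: 0.1
grip_force: 2.5
```

```bash
python3 - <<'E'
from h import *
pose();si,ds=snap('side');S=cloud('side',ds)
P=S[np.all((S>[570,-290,98])&(S<[640,-120,114]),axis=-1)]
print(len(P),np.percentile(P,[5,25,50,75,95],axis=0).round(1).tolist())
E
```

```text
24.15 [ 614.9 -214.3   62.6] [-5.000e-04 -6.846e-01  7.289e-01  6.000e-04] F [-5.   1.9  2.7] op 0.07939357760065088 2.5239047734066844
122 [[599.9, -210.0, 99.2], [614.7, -204.6, 102.4], [630.9, -199.6, 106.7], [636.5, -173.3, 110.6], [638.4, -131.3, 113.5]]
```

>>> {"api": "send_rows", "payload": {
  "increments": [
    [[0, -0.06, 0], [0, 0, 0]],
    [[0, -0.06, 0], [0, 0, 0]],
    [[0, -0.06, 0], [0, 0, 0]],
    [[0, 0, 0], [0, 0, 0]],
    [[0, 0, 0], [0, 0, 0]]
  ]
}}

```text
time_s: 24.62
tool_pos: [619.6, -214.5, 62.5]
eef_rot: [-0.001, -0.685, 0.729, 0.001]
force: [-8.5, 2.5, 5.2]
opening: 0.2
grip_force: 5.0
```

>>> {"api": "send_rows", "payload": {
  "increments": [
    [[0, -0.05, 0], [0, 0, 0]],
    [[0, -0.05, 0], [0, 0, 0]],
    [[0, 0, 0], [0, 0, 0]],
    [[0, 0, 0], [0, 0, 0]],
    [[0, 0, 0], [0, 0, 0]]
  ]
}}

```text
time_s: 25.03
tool_pos: [619.5, -214.5, 62.5]
eef_rot: [-0.003, -0.684, 0.729, 0.003]
force: [-17.9, 4.8, 12.6]
opening: 0.2
grip_force: 10.3
```

```bash
python3 - <<'E'
from h import *
pose();si,ds=snap('side');S=cloud('side',ds);cv2.imwrite('pics/p7.png',cv2.resize(si[130:250,240:400],(800,600),interpolation=cv2.INTER_CUBIC))
P=S[np.all((S>[620,-200,95])&(S<[670,-120,113]),axis=-1)]
print(len(P),np.percentile(P,[5,25,50,75,95],axis=0).round(1).tolist())
E
```

```text
25.03 [ 619.5 -214.5   62.5] [-0.0026 -0.6844  0.7291  0.0032] F [-17.9   4.8  12.6] op 0.22554761196308268 10.331599088385701
124 [[638.0, -194.1, 96.2], [640.9, -175.5, 101.9], [645.0, -142.2, 107.4], [650.3, -126.6, 110.5], [664.8, -120.8, 112.4]]
```

View pics/p7.png

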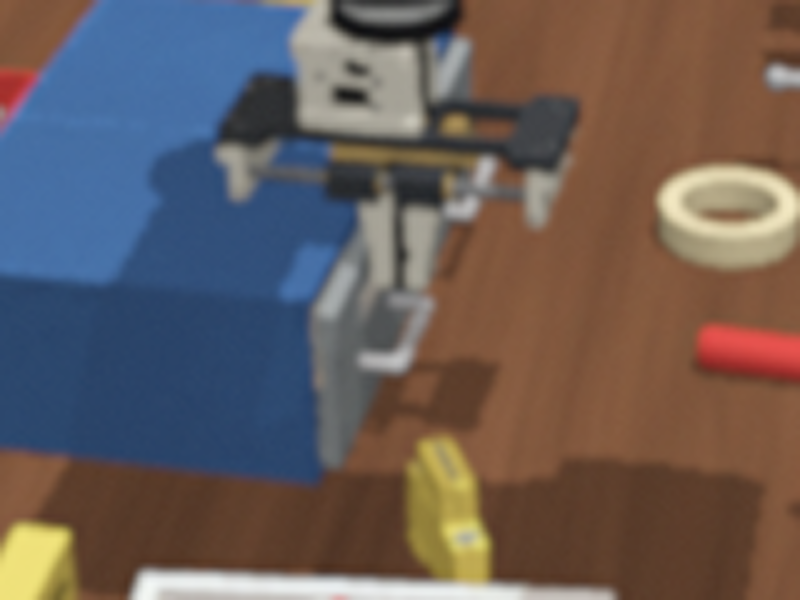

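>>> {"api": "send_rows", "payload": {
  "increments": [
    [[0, 0.3, 0], [0, 0, 0]],
    [[0, 0.4, -0.2], [0, 0, 0]],
    [[0, 0, -0.7], [0, 0, 0]],
    [[0, 0, -0.9], [0, 0, -0.66]],
    [[-0.3, 0, -0.7], [0, 0, -0.67]]
  ]
}}

```text
time_s: 25.5
tool_pos: [603.9, -205.7, 139.9]
eef_rot: [-0.001, 0.735, -0.679, 0.001]
force: [1.0, -1.5, 0.6]
opening: 0.2
grip_force: 0.0
```

>>> {"api": "send_rows", "payload": {
  "increments": [
    [[-0.7, 0, 0], [0, 0, 0]],
    [[-1, 0, 0], [0, 0, 0]],
    [[-1, 0, 0], [0, 0, 0]],
    [[-1, 0, 0], [0, 0, 0]],
    [[-1, 0, 0], [0, 0, 0]]
  ]
}}

```text
time_s: 25.92
tool_pos: [592.9, -62.7, 138.6]
eef_rot: [-0.001, 0.734, -0.68, 0.001]
force: [0.5, 0.3, -0.3]
opening: 0.8
grip_force: 0.0
```

>>> {"api": "send_rows", "payload": {
  "increments": [
    [[-1, 0, 0], [0, 0, 0]],
    [[-1, 0, 0], [0, 0, 0]],
    [[-1, 0, 0], [0, 0, 0]],
    [[-1, 0, 0], [0, 0, 0]],
    [[-1, 0, 0], [0, 0, 0]]
  ]
}}

```text
time_s: 26.33
tool_pos: [581.3, 87.3, 138.7]
eef_rot: [-0.001, 0.734, -0.679, 0.001]
force: [1.1, -0.2, -1.3]
opening: 0.3
grip_force: 0.0
```

>>> {"api": "send_rows", "payload": {
  "increments": [
    [[-1, 0, 0], [0, 0, 0]],
    [[-1, 0, 0], [0, 0, 0]],
    [[-1, 0, 0], [0, 0, 0]],
    [[-1, 0, 0], [0, 0, 0]],
    [[-1, 0, 0], [0, 0, 0]]
  ]
}}

```text
time_s: 26.75
tool_pos: [569.7, 237.1, 138.6]
eef_rot: [-0.001, 0.734, -0.679, 0.0]
force: [-0.2, -0.5, 0.1]
opening: 0.6
grip_force: 0.0
```

>>> {"api": "send_rows", "payload": {
  "increments": [
    [[-1, 0, 0], [0, 0, 0]],
    [[-1, 0, 0], [0, 0, 0]],
    [[-0.7, 0, 0], [0, 0, 0]],
    [[-0.3, 0, 0], [0, 0, 0]],
    [[0, 0, 0], [0, 0, 0]]
  ]
}}

```text
time_s: 27.17
tool_pos: [562.5, 327.1, 138.0]
eef_rot: [-0.001, 0.735, -0.679, 0.0]
force: [-0.2, -0.1, 0.2]
opening: 0.8
grip_force: 0.0
```

```bash
python3 - <<'E'
from h import *
im,d=snap('top');W=cloud('top',d)
def rect(P,n):
    if len(P)<5: print(n,len(P));return
    r=cv2.minAreaRect(P[:,:2].astype(np.float32));print(n,len(P),np.round(r[0],1),np.round(r[1],1),round(r[2],2))
def box(W,lo,hi): return W[np.all((W>lo)&(W<hi),axis=-1)]
rect(box(W,[470,-290,100],[645,-120,115]),'drawer front')
rect(box(W,[600,-500,117],[920,-60,128]),'unit')
si,ds=snap('side');S=cloud('side',ds)
rect(box(S,[550,-300,98],[670,-130,113]),'front side')
go(567.5,346,53,4.5)
E
```

```text
drawer front 249 [ 643.1 -209.4] [160.9  10. ] 87.2
unit 17492 [ 760.2 -312.2] [375.1 252. ] 86.67
front side 0
27.27 [562.5 324.8 137.9] [-3.000e-04  7.339e-01 -6.793e-01  0.000e+00] F [ 0.4 -0.5 -0.2] op 0.5747592432515103 0.0
shift units [-0.69 -0.22  2.83] turn [-0.01  0.   -0.01] q6 -0.75
```

>>> {"api": "send_rows", "payload": {
  "increments": [
    [[-0.4, -0.1, 0], [0, 0, 0]],
    [[-0.3, -0.12, 0.2], [0, 0, 0]],
    [[0, 0, 0.6], [0, 0, 0]],
    [[0, 0, 0.7], [0, 0, 0]],
    [[0, 0, 0.6], [0, 0, 0]]
  ]
}}

```text
time_s: 27.68
tool_pos: [567.7, 346.3, 73.4]
eef_rot: [-0.0, 0.733, -0.68, -0.0]
force: [0.1, 0.4, -0.1]
opening: 0.3
grip_force: 0.0
```

>>> {"api": "send_rows", "payload": {
  "increments": [
    [[0, 0, 0.4], [0, 0, 0]],
    [[0, 0, 0.33], [0, 0, 0]],
    [[0, 0, 0], [0, 0, 0]],
    [[0, 0, 0], [0, 0, 0]],
    [[0, 0, 0], [0, 0, 0]]
  ]
}}

```text
time_s: 28.1
tool_pos: [568.2, 346.8, 53.8]
eef_rot: [-0.001, 0.734, -0.679, 0.0]
force: [0.3, 0.0, 0.0]
opening: 0.2
grip_force: 0.0
```

>>> {"api": "send_rows", "payload": {
  "increments": [
    [[0.1, 0, 0], [0, 0, 0]],
    [[0.15, 0, 0], [0, 0, 0]],
    [[0.1, 0, 0], [0, 0, 0]],
    [[0.1, 0, 0], [0, 0, 0]],
    [[0.05, 0, 0], [0, 0, 0]]
  ]
}}

```text
time_s: 28.52
tool_pos: [568.7, 330.8, 53.1]
eef_rot: [-0.0, 0.734, -0.68, -0.0]
force: [-0.2, 1.3, 0.4]
opening: 0.3
grip_force: 0.7
```

>>> {"api": "send_rows", "payload": {
  "increments": [
    [[0.12, 0, 0], [0, 0, 0]],
    [[0.12, 0, 0], [0, 0, 0]],
    [[0.12, 0, 0], [0, 0, 0]],
    [[0.1, 0, 0], [0, 0, 0]],
    [[0.07, 0, 0], [0, 0, 0]]
  ]
}}

```text
time_s: 28.93
tool_pos: [570.0, 315.3, 52.9]
eef_rot: [-0.0, 0.734, -0.679, 0.0]
force: [-0.6, 1.4, 1.0]
opening: 0.4
grip_force: 0.9
```

>>> {"api": "send_rows", "payload": {
  "increments": [
    [[0.04, 0, 0], [0, 0, 0]],
    [[0.04, 0, 0], [0, 0, 0]],
    [[0.02, 0, 0], [0, 0, 0]],
    [[0, 0, 0], [0, 0, 0]],
    [[0, 0, 0], [0, 0, 0]]
  ]
}}

```text
time_s: 29.35
tool_pos: [570.0, 312.4, 52.6]
eef_rot: [0.0, 0.734, -0.679, 0.0]
force: [-0.4, 1.2, 0.6]
opening: 0.5
grip_force: 0.3
```

>>> {"api": "send_rows", "payload": {
  "increments": [
    [[0.05, 0, 0], [0, 0, 0]],
    [[0.05, 0, 0], [0, 0, 0]],
    [[0.03, 0, 0], [0, 0, 0]],
    [[0, 0, 0], [0, 0, 0]],
    [[0, 0, 0], [0, 0, 0]]
  ]
}}

```text
time_s: 29.77
tool_pos: [570.3, 308.5, 52.7]
eef_rot: [0.0, 0.734, -0.679, -0.0]
force: [0.7, 1.7, -0.9]
opening: 0.1
grip_force: 0.8
```

>>> {"api": "send_rows", "payload": {
  "increments": [
    [[0.03, 0, 0], [0, 0, 0]],
    [[0.03, 0, 0], [0, 0, 0]],
    [[0, 0, 0], [0, 0, 0]],
    [[0, 0, 0], [0, 0, 0]],
    [[0, 0, 0], [0, 0, 0]]
  ]
}}

```text
time_s: 30.18
tool_pos: [570.3, 308.5, 52.7]
eef_rot: [-0.001, 0.734, -0.679, -0.001]
force: [-1.2, 7.9, -1.1]
opening: 0.6
grip_force: 4.0
```

>>> {"api": "send_rows", "payload": {
  "increments": [
    [[0.04, 0, 0], [0, 0, 0]],
    [[0.04, 0, 0], [0, 0, 0]],
    [[0.02, 0, 0], [0, 0, 0]],
    [[0, 0, 0], [0, 0, 0]],
    [[0, 0, 0], [0, 0, 0]]
  ]
}}

```text
time_s: 30.6
tool_pos: [570.4, 308.5, 52.8]
eef_rot: [-0.003, 0.734, -0.679, -0.002]
force: [-5.1, 17.6, -3.5]
opening: 0.5
grip_force: 9.2
```

```bash
python3 - <<'E'
from h import *
pose();si,ds=snap('side');S=cloud('side',ds);im,d=snap('top')
cv2.imwrite('pics/p8.png',np.hstack([cv2.resize(si[220:350,240:370],(400,400),interpolation=cv2.INTER_CUBIC),cv2.resize(im[180:310,170:300],(400,400),interpolation=cv2.INTER_CUBIC)]))
pose()
O=np.array([572.9,285.4,0]);e=Ro.from_euler('z',4.5,degrees=True).as_matrix();L=(S-O)@e
P=L[np.all((L>[-32,-5,40])&(L<[32,40,62]),axis=-1)];print(len(P),np.percentile(P[:,1],[5,25,50,75,95]).round(1))
E
```

```text
30.6 [570.4 308.5  52.8] [-0.0028  0.734  -0.6791 -0.0016] F [-5.1 17.6 -3.5] op 0.5219881790417428 9.2079521343112
30.7 [570.4 308.5  52.7] [-0.0028  0.734  -0.6791 -0.0015] F [-5.4 17.9 -2.7] op 0.23319232966286413 9.179076366126537
171 [ 9.  11.  12.1 13.2 14.9]
```

View pics/p8.png

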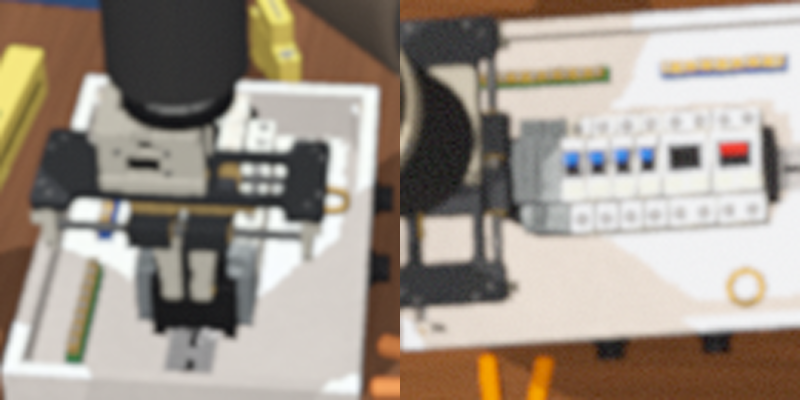

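>>> {"api": "send_rows", "payload": {
  "increments": [
    [[0.04, 0, 0], [0, 0, 0]],
    [[0, 0, 0], [0, 0, 0]],
    [[0, 0, 0], [0, 0, 0]],
    [[0, 0, 0], [0, 0, 0]],
    [[0, 0, 0], [0, 0, 0]]
  ]
}}

```text
time_s: 31.12
tool_pos: [570.5, 308.5, 52.8]
eef_rot: [-0.004, 0.734, -0.679, -0.002]
force: [-6.1, 22.2, -4.2]
opening: 0.5
grip_force: 11.3
```

```bash
python3 - <<'E'
from h import *
pose();print(ctrl.finish_job())
E
```

```text
31.12 [570.5 308.5  52.8] [-0.0035  0.7341 -0.679  -0.0019] F [-6.1 22.2 -4.2] op 0.4777668034363406 11.25990092754364
the job is handed in; nothing more can be done
None
```

The job is handed in at 31 s: two grey spacers are seated on the rail, the drawer is pushed home with the third spacer and the spare breaker inside, and the arm is holding the clamp against the spacers with a steady 22 N or so.

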